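# Index the faceting machine to the marked tooth and lock the pawl

### The arm

A 7-joint arm with a two-finger parallel gripper is mounted at the origin on the work surface. World frame = base frame: x ahead of the robot, y to its left, z up, the work surface at z = 0. Lengths are in mm, angles in rad, forces in N, time in s.
With the tool pointing down it reaches from about 425 to 1025 mm from the base axis. Payload 9.4 kg.
Tool frame: the origin (TCP) lies on the centre line of the jaws, within the pads' length; the fingertips stand 17 mm ahead of it and the grasp point (between the pads) lies 2 mm behind it; z points along the fingers, y is the line along which they close (so a half turn about z gives the same grasp; the last joint's range is limited). The gripper opens to 93 mm and grips with 3 to 60 N. Pads are 15 mm wide; open, the fingers measure 128 mm over their backs; the gripper's body (75 mm by 188 mm) begins 65 mm behind the grasp point.
Start: joints at [1.166, 0.599, -0.003, 1.599, 0.002, 0.943, -0.08], TCP at [233.412, -686.398, 235.618] pointing down, gripper open.
Joint ranges: [-2.57, 2.57], [-0.35, 1.97], [-1.29, 1.29], [0.11, 2.56], [-1.05, 4.19], [0.11, 1.86], [-2.63, 2.63]. Speed limits (rad/s): [2.22, 2.22, 3.01, 3.01, 3.14, 3.14, 3.14].

### API

Orientations are given as a unit quaternion [x, y, z, w].
In Python, from station import r gives the robot as it stands.
- The arm moves only by the tool move_arm, never from a script. Its argument "plan" is a list of rows, each a list of 7 numbers: the shift along the tool's x, y, z scaled (see below), then the turn, a rotation vector about the tool's x, y, z scaled (see below), then the finger opening in mm, from 0 to 93. A call has 1 to 10 rows; each row is the pose to reach, as a shift and turn from the pose commanded when the call began, along the tool's axes at that moment, turning the shorter way round; what a row does not reach only later rows make up. The controller multiplies each number of a shift by 100 cm and each number of a turn by pi rad. A row lasts 1/10 s, in which the tool goes at most 50 mm and 8.59 degrees, less where a joint would pass 70% of its speed; a pose out of reach is approached as far as the arm can. A call with a number of a shift or a turn outside -1 to 1 is refused whole. A call with a gripper value outside its range is refused whole. The fingers move at their own pace and stop on an object; "force" is the grip in N (left out, the last holds). Time passes only in rows, so rows that repeat a pose let the fingers close. It gives the time, the measured TCP pose, the force, the opening and the grip force at its end, in the units of the state.
- r.sense(): the state, without advancing time (a new reading comes with each control period).
- r.get_image(name): name is "scene" or "top" or "wrist"; returns (picture, depth): 420x560x3 uint8, red, green, blue; 420x560 float32, mm along the optical axis (not along the pixel's ray), 0 where there is no reading.
- r.camera_model(name): a dict with "fx", "fy", "cx", "cy" (pixels), "eye" and "rotation" of the camera in the world. Camera axes: x right, y up, looking along -z (the intrinsics and any distortion apply to the point x, -y, -z); pixel columns grow to the right and rows downward; lengths in mm; the calibration is good to about 2 mm. A picture is of the moment at which its call begins: read the wrist's pose just before it. camera_model takes no time and is no camera call; for the wrist camera it gives the pose at the moment of the call.
- r.job_done(): hands the job in; it is judged then, once.
The state is a dict: "time_s": time; "joint_pos": joint angles; "joint_vel": joint speeds; "joint_efforts": joint torques, N m; "tool_pos": TCP position; "tcp_rot": TCP orientation; "contact_force": force on the tool from outside, world axes, zero at the start; "torque": the same for the moment, N m; "grip_width": opening from 0.0 (shut) to 1.0 (fully open); "grasp_force": force on a finger pad.
Only numpy, scipy, OpenCV 4.12 (cv2) and the standard library are available. Lean on these libraries where they do the work, as an engineer would, in place of code of your own. Each camera call takes 0.05 s, during which the arm holds its last target. There are 200 camera calls.

### The job

Set the gem faceting head to its marked index tooth: swing the pawl's lock lever clear of the pawl, turn the bar knob clockwise (as seen looking down on the knob) click by click until the sprung pawl has dropped behind the tooth marked by the stud, and not a tooth farther, since the ratchet wheel cannot be turned back. Then let go of the knob, swing the lock lever fully home against the pawl's back and let go. Leave the other things on the bench where they are.

Things in the scene. Friction and masses are not known exactly. Their poses are not given: they have to be found in the camera images.
- wheel (a joint): Angle (rad) of the brass index wheel (with its bar knob): 0 when the pawl has caught the marked tooth, growing clockwise seen looking down on the knob. 16 saw teeth, one click per 0.393 rad; starts 1, 2 or 3 clicks short (-0.393, -0.785, -1.178). The pawl drops as each multiple of 0.393 is reached. Turning takes up to 0.25 N m; no turning back; blocked while the lever is home.
- pawl (a joint): Angle (rad) of the sprung pawl, a steel finger 57 mm long beside the wheel (+y side of the machine), tip in the teeth: about 0 fully down in a tooth gap, up to 0.12 riding over a tooth tip. Not handled. When the knob is let go up to 0.3 rad past a click, the pawl presses the wheel gently back to that click and holds it there.
- lock_lever (a joint): Angle (rad) of the lock lever: 0 fully home (its nose sits on the pawl's back, which cannot lift), growing clockwise seen looking down on the knob, to a stop at 1.2 (grip swung away from the robot, towards the lap). Starts between 0 and 0.06; clear of the pawl from 0.75 up. Stiff pivot: stays where it is left; about 2.5 N at the grip moves it.
- knob_grip (a point): On the wheel's spindle axis, at the height to grip the black bar knob; turns with the wheel. z: spindle axis, up out of the knob, leaning 30 degrees from vertical to machine -x; y: along the bar to the stud. Bar 64 mm long (y), 20 mm wide (x), from 20 mm below to 14 mm above this point. Wheel 94 mm across, its upper face 28 mm below; within 100 mm of the axis nothing else rises over 8 mm above it.
- stud (a point): Top centre of the steel stud (10 mm across, 6 mm high) on the wheel's upper face, 38.5 mm from the axis, in line with the bar, right at the marked tooth. When the marked tooth is caught, the stud is next to the pawl's tip.
- lever_grip (a point): Centre of the lock lever's upright aluminium grip post, on its axis. The post is 16 to 20 mm across and 50 mm long, from 33 mm below this point to 17 mm above it, parallel to the spindle; its z axis points up along the post. The lever's arm is 8 mm thick, its upper face 25 mm below this point.
- lever_pivot (a point): Point on the lever's pivot axis, at the same height as lever_grip and 50 mm from it. Its z axis is the pivot axis, parallel to the spindle.
- machine: The faceting machine, fixed on the bench: grey base 270 x 300 x 50 mm, black splash pan with copper lap, upright steel mast 275 mm tall at (37, -135) mm, leaning quill with the index wheel at its upper end. Origin on the bench top, right under the wheel's centre, which is 230 mm up; x points from the wheel towards the lap, z up.
- solder_board: Loose white soldering board, 150 x 115 x 16 mm, lying flat on the bench left of the machine; origin at the centre of its underside.
- charcoal: Loose black charcoal block, 95 x 62 x 32 mm, lying on the soldering board; origin at the centre of its underside.
- torch: Loose yellow hand torch standing on its 72 mm round foot right of the machine, about 185 mm tall; origin at the centre of its underside.
- polish_jar: Loose jar with a metal lid, 62 mm across, 75 mm tall, left of the machine; origin at the centre of its underside.

How it is judged:
By the outcome, as a careful person would: the job done as asked, in the order asked, and still so for the second after the job is handed in, with the robot touching nothing.
It also fails if it takes over 67 s, if anything falls off the work surface, if the arm or the gripper's body presses on something with over 40 N, if the wrist force passes 120 N, or if a joint passes its speed limit or range.

## Working session

There is one attempt and no reset: what is moved stays moved. The work goes in short steps, Python scripts to look and compute and a tool call to move; the robot and the scene stay as the last step left them, time stands still between calls to the robot, and variables do not carry over. Pictures are saved under pics/ and viewed, at most 10 in all, crops included, and the job is handed in when it is done.

Besides the shell and the picture viewer there is one more tool, called after ">>>" as name([rows], argument=value, ...), one row to a line, values as JSON. move_arm: Moves the arm, as the interface text tells. Its arguments: {"type":"object","properties":{"plan":{"type":"array"},"force":{"type":"number"}},"required":["plan"]}

```bash
ls; mkdir -p pics; python3 - <<'E'
from station import r
import cv2,numpy as np
s=r.sense();print(s)
for n in("scene","top"):
    p,d=r.get_image(n);cv2.imwrite(f"pics/{n}0.png",p[:,:,::-1]);np.save(f"pics/{n}0.npy",d)
    print(n,r.camera_model(n))
E
```

```text
pics
{'time_s': 0.0, 'joint_pos': array([ 1.16625082,  0.60014234, -0.00254515,  1.6001157 ,  0.00178352,
        0.94288021, -0.079831  ]), 'joint_vel': array([-5.76152815e-05,  8.20008175e-04,  9.34840938e-04,  7.34053238e-04,
        1.19652958e-03, -1.63564321e-04,  2.68588223e-04]), 'joint_efforts': array([-1.25938927e-04, -7.65068436e+01,  1.49773210e+00, -2.52358156e+01,
       -5.23666001e-02,  1.68528222e-02,  1.52238540e-04]), 'tool_pos': array([ 233.29835242, -685.96039893,  234.75253366]), 'tcp_rot': array([ 9.86592850e-01,  1.63199123e-01, -1.88337430e-04, -7.48333946e-04]), 'contact_force': array([-0.08711239,  0.05294483,  0.32566209]), 'torque': array([-0.01195697, -0.08193439, -0.04713799]), 'grasp_force': 0.0, 'grip_width': 0.99828108881326}
scene {'fx': 436.3597388599612, 'fy': 436.3597388599612, 'cx': 286.98752734251246, 'cy': 203.05343780884002, 'eye': array([972.46275538, 436.20395619, 939.30806143]), 'rotation': array([0.12410382, 0.31119658, 0.87278445, 0.35496793])}
top {'fx': 535.764709175013, 'fy': 535.764709175013, 'cx': 275.31841229717213, 'cy': 211.52484113427954, 'eye': array([ 297.43315704,  -20.2260611 , 1312.40577528]), 'rotation': array([-0.07458504,  0.06157686,  0.71342514, -0.69402444])}
```

View pics/scene0.png

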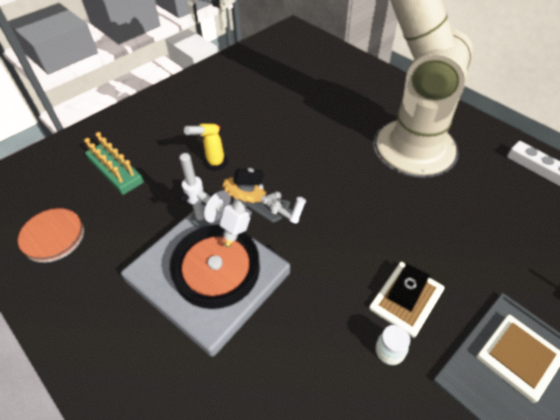

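View pics/top0.png

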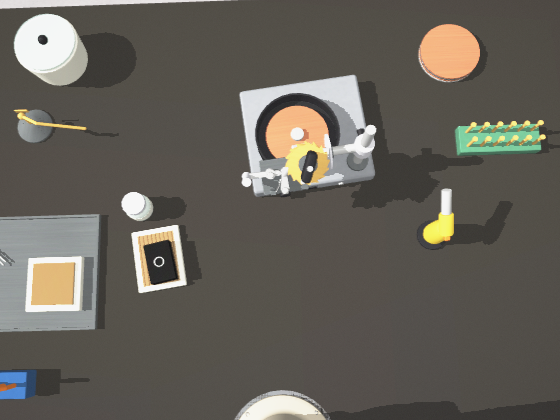

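The wheel and knob are at top px (309,167), the lever grip at about (247,178), the mast at (365,140) and the lap to the far side. Next I'll get 3D points and zoom in.

```bash
cat > h.py <<'E'
import numpy as np,cv2
from scipy.spatial.transform import Rotation as R
def ray(cm,u,v):
    u=np.asarray(u,float);v=np.asarray(v,float)
    d=np.stack([(u-cm["cx"])/cm["fx"],-(v-cm["cy"])/cm["fy"],-np.ones_like(u)],-1)
    return R.from_quat(cm["rotation"]).apply(d.reshape(-1,3)).reshape(d.shape)
def pts(cm,u,v,z): return cm["eye"]+ray(cm,u,v)*np.asarray(z)[...,None]
def cloud(cm,d):
    v,u=np.mgrid[:d.shape[0],:d.shape[1]]
    return pts(cm,u,v,d)
E
python3 - <<'E'
from station import r
from h import *
for n,(x0,x1,y0,y1) in dict(top=(225,385,70,205),scene=(150,320,140,260)).items():
    p=cv2.imread(f"pics/{n}0.png");d=np.load(f"pics/{n}0.npy")
    cv2.imwrite(f"pics/{n}c.png",cv2.resize(p[y0:y1,x0:x1],None,fx=4.4,fy=4.4,interpolation=cv2.INTER_CUBIC))
    P=cloud(r.camera_model(n),d)
    L=dict(top=[(309,167),(310,160),(295,165),(247,178),(248,172),(285,172),(285,185),(365,140),(245,90),(358,78),(372,183),(256,193)],scene=[(250,177),(242,192),(298,208),(272,203),(280,197)])[n]
    for u,v in L: print(n,u,v,P[v,u].round())
E
```

```text
top 309 167 [589. -73. 274.]
top 310 160 [602. -76. 279.]
top 295 165 [605. -46. 236.]
top 247 178 [571.  51. 272.]
top 248 172 [596.  52. 228.]
top 285 172 [593. -25. 229.]
top 285 185 [569. -25. 214.]
top 365 140 [ 656. -195.  234.]
top 245 90 [881.  72.  -2.]
top 358 78 [ 903. -224.    1.]
top 372 183 [ 620. -244.   -2.]
top 256 193 [593.  46.  43.]
scene 250 177 [597. -66. 262.]
scene 242 192 [627. -59. 245.]
scene 298 208 [579.  59. 254.]
scene 272 203 [595.  -1. 231.]
scene 280 197 [ 443. -143.    2.]
```

View pics/topc.png

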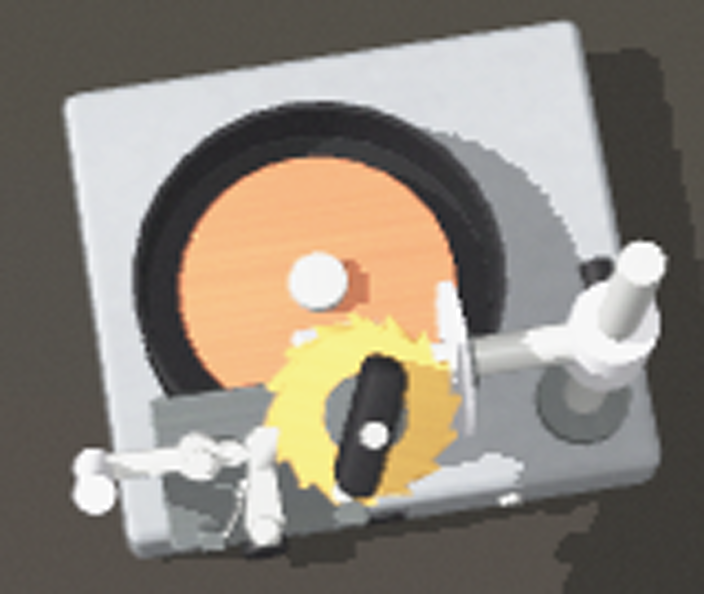

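View pics/scenec.png

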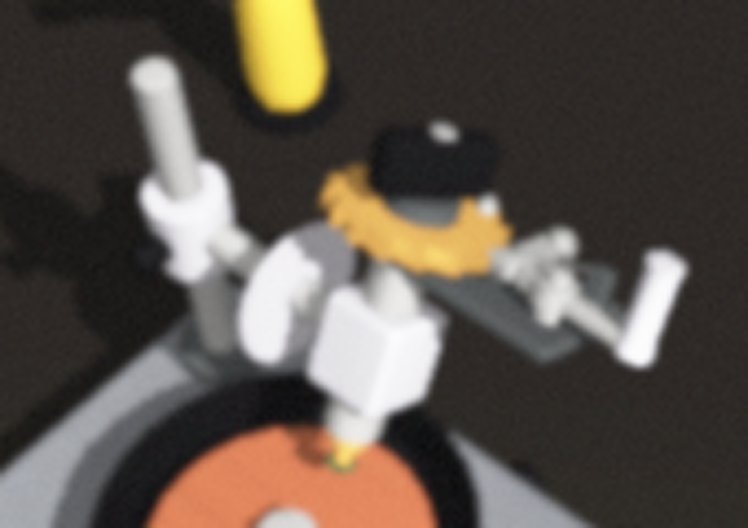

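The stud sits at the robot-side end of the bar (top crop (343,495), scene crop (488,205)). The lever post is at top crop (93,490), its pivot is near (197,455), and the pawl is at (262,440). Next I'll measure everything in the machine frame.

```bash
python3 - <<'E'
from station import r
from h import *
cm=r.camera_model("top");p=cv2.imread("pics/top0.png");d=np.load("pics/top0.npy");P=cloud(cm,d)
def on(u,v,z):
    q=ray(cm,u,v);return cm["eye"]+q*((z-cm["eye"][2])/q[...,2])[...,None]
c=np.array([(65,98),(576,22),(660,470),(135,555)])/4.4+[225,70]
C=on(c[:,0],c[:,1],50.);print(C.round(1))
e=[C[0]-C[3],C[1]-C[2]];print([np.degrees(np.arctan2(a[1],a[0])).round(2) for a in e],[np.linalg.norm(a).round() for a in e])
e2=[C[0]-C[1],C[3]-C[2]];print([np.degrees(np.arctan2(-a[0],a[1])).round(2) for a in e2],[np.linalg.norm(a).round() for a in e2])
hsv=cv2.cvtColor(p,cv2.COLOR_BGR2HSV)
box=np.zeros(d.shape,bool);box[138:192,280:335]=1
for n in("top","scene"):
    cm=r.camera_model(n);p=cv2.imread(f"pics/{n}0.png");d=np.load(f"pics/{n}0.npy");P=cloud(cm,d);hsv=cv2.cvtColor(p,cv2.COLOR_BGR2HSV)
    near=(abs(P[...,0]-600)<75)&(abs(P[...,1]+65)<75)&(P[...,2]>190)
    w=near&(hsv[...,0]>12)&(hsv[...,0]<35)&(hsv[...,1]>90)&(hsv[...,2]>120)
    Q=P[w];m=np.median(Q,0);Q=Q[np.linalg.norm(Q-m,axis=1)<70]
    for _ in range(3):
        m=Q.mean(0);nrm=np.linalg.svd(Q-m)[2][2];nrm*=np.sign(nrm[2]);res=(Q-m)@nrm;Q=Q[abs(res)<2.5*res.std()+.1]
    print(n,"wheel n",nrm.round(3),"yaw",np.degrees(np.arctan2(-nrm[1],-nrm[0])),"tilt",np.degrees(np.arccos(nrm[2])),len(Q),res.std())
    ex=np.cross([0,1,0],nrm);ex/=np.linalg.norm(ex);ey=np.cross(nrm,ex)
    ab=np.stack([(Q-m)@ex,(Q-m)@ey],1).astype(np.float32);(cx,cy),rad=cv2.minEnclosingCircle(ab)
    print(" centre",(m+cx*ex+cy*ey).round(1),rad)
    k=near&(hsv[...,2]<60)&(P[...,2]>245);K=P[k];print(" knob",len(K),K.mean(0).round(1),np.median(K,0).round(1))
    L=(P[...,1]>30)&(P[...,1]<90)&(P[...,2]>180)&(abs(P[...,0]-585)<70);K=P[L]
    print(" post",len(K));print(K[np.argsort(-K[:,2])][::max(1,len(K)//14)].round().tolist())
E
```

```text
[[ 852.3   81.5   50. ]
 [ 888.5 -211.9   50. ]
 [ 622.8 -243.7   50. ]
 [ 583.6   46.4   50. ]]
[np.float64(7.43), np.float64(6.81)] [np.float64(271.0), np.float64(268.0)]
[np.float64(7.03), np.float64(7.69)] [np.float64(296.0), np.float64(293.0)]
top wheel n [-0.493 -0.055  0.868] yaw 6.3775239940805 tilt 29.733442874163043 870 2.101527569554038
 centre [608.8 -71.9 234.8] 46.457664489746094
 knob 99 [591.9 -76.9 269.3] [594.7 -78.  270. ]
 post 160
[[571.0, 51.0, 272.0], [566.0, 60.0, 269.0], [573.0, 56.0, 267.0], [566.0, 52.0, 266.0], [561.0, 58.0, 264.0], [559.0, 58.0, 263.0], [558.0, 57.0, 258.0], [577.0, 47.0, 247.0], [584.0, 62.0, 239.0], [592.0, 50.0, 232.0], [592.0, 42.0, 230.0], [593.0, 60.0, 229.0], [582.0, 46.0, 228.0], [589.0, 31.0, 227.0], [587.0, 38.0, 224.0]]
scene wheel n [-0.45  -0.02   0.893] yaw 2.5210751256076462 tilt 26.793776153351114 481 2.579807280292377
 centre [611.7 -71.1 235. ] 47.198829650878906
 knob 364 [602.7 -69.6 265.2] [604.7 -69.  264.3]
 post 247
[[574.0, 59.0, 269.0], [570.0, 49.0, 266.0], [569.0, 62.0, 264.0], [560.0, 57.0, 261.0], [580.0, 57.0, 257.0], [577.0, 59.0, 252.0], [585.0, 53.0, 248.0], [579.0, 62.0, 244.0], [589.0, 60.0, 241.0], [588.0, 62.0, 236.0], [593.0, 39.0, 232.0], [591.0, 42.0, 230.0], [586.0, 64.0, 229.0], [597.0, 52.0, 228.0], [597.0, 42.0, 226.0]]
```

```bash
cat >> h.py <<'E'
psi=np.radians(7.2);c_,s_=np.cos(psi),np.sin(psi)
s=np.array([-.5*c_,-.5*s_,.866]);ex=np.array([.866*c_,.866*s_,.5]);ey=np.array([-s_,c_,0])
def tool(a): # tool turned clockwise (from above) by a from [ey,ex,-s]
    return R.from_rotvec(-a*s)*R.from_matrix(np.stack([ey,ex,-s],1))
def move(st,pos,rot):
    """row for move_arm from state st to pos, rot"""
    q=R.from_quat(st["tcp_rot"])
    return np.r_[q.inv().apply(np.array(pos)-st["tool_pos"])/1000,(q.inv()*rot).as_rotvec()/np.pi].round(4).tolist()
E
python3 - <<'E'
from station import r
from h import *
print(move(r.sense(),np.array([574,57,252])+130*s,tool(0)))
E
```

```text
[0.4981, -0.607, -0.1289, -0.14, 0.1136, -0.4251]
```

>>> move_arm([
  [0.498,-0.607,-0.129,-0.14,0.114,-0.425,60],
  [0.498,-0.607,-0.129,-0.14,0.114,-0.425,60],
  [0.498,-0.607,-0.129,-0.14,0.114,-0.425,60],
  [0.498,-0.607,-0.129,-0.14,0.114,-0.425,60],
  [0.498,-0.607,-0.129,-0.14,0.114,-0.425,60],
  [0.498,-0.607,-0.129,-0.14,0.114,-0.425,60],
  [0.498,-0.607,-0.129,-0.14,0.114,-0.425,60],
  [0.498,-0.607,-0.129,-0.14,0.114,-0.425,60],
  [0.498,-0.607,-0.129,-0.14,0.114,-0.425,60],
  [0.498,-0.607,-0.129,-0.14,0.114,-0.425,60],
])

```text
time_s: 1.1
tool_pos: [406.6, -222.9, 316.6]
tcp_rot: [0.637, 0.726, 0.195, 0.172]
contact_force: [0.1, 0.1, -0.1]
grip_width: 0.645
grasp_force: 0.0
```

```bash
python3 - <<'E'
from station import r
from h import *
st=r.sense();print(st["joint_pos"].round(2),st["tool_pos"].round(),move(st,np.array([574,57,252])+130*s,tool(0)))
E
```

```text
[ 1.51  0.17 -0.99  2.3  -0.51  0.37  1.13] [ 407. -223.  317.] [0.256, 0.143, 0.0269, 0.0006, -0.0001, 0.0014]
```

>>> move_arm([
  [0.256,0.143,0.027,0,0,0,60],
  [0.256,0.143,0.027,0,0,0,60],
  [0.256,0.143,0.027,0,0,0,60],
  [0.256,0.143,0.027,0,0,0,60],
  [0.256,0.143,0.027,0,0,0,60],
  [0.256,0.143,0.027,0,0,0,60],
  [0.256,0.143,0.027,0,0,0,60],
  [0.256,0.143,0.027,0,0,0,60],
  [0.256,0.143,0.027,0,0,0,60],
])

```text
time_s: 2.0
tool_pos: [511.7, 50.2, 365.7]
tcp_rot: [0.637, 0.726, 0.196, 0.172]
contact_force: [-0.8, 0.0, -0.7]
grip_width: 0.642
grasp_force: 0.0
```

```bash
python3 - <<'E'
from station import r
from h import *
st=r.sense();print(st["joint_pos"].round(2),move(st,np.array([574,57,252])+130*s,tool(0)))
cm=r.camera_model("wrist");p,d=r.get_image("wrist");cv2.imwrite("pics/w1.png",p[:,:,::-1])
np.savez("pics/w1.npz",d=d,**cm);print(cm)
E
```

```text
[ 0.6   0.07 -0.87  2.22  0.33  0.37 -0.4 ] [-0.001, -0.0026, -0.0003, 0.001, -0.0008, 0.0015]
{'fx': 337.1674725855771, 'fy': 337.1674725855771, 'cx': 280.31702063559436, 'cy': 207.8701818168776, 'eye': array([427.68311943, 111.53191406, 494.49921722]), 'rotation': array([-0.10940886, -0.26562265,  0.02851594,  0.95742423])}
```

View pics/w1.png

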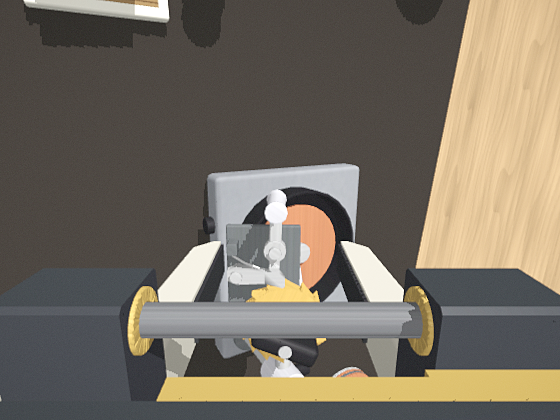

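The post is at about (276,212), the lever pivot at (275,253), the pawl at (237,275), and the wheel is partly hidden by the gripper. I'll read these in spindle coordinates.

```bash
python3 - <<'E'
from h import *
z=np.load("pics/w1.npz");cm={k:z[k] for k in z};d=z["d"];P=cloud(cm,d)
o=np.array([610,-71.7,235.]);F=np.stack([ex,ey,s],1);A=(P-o)@F  # machine-perp coords, wheel-face centre origin
for u,v in [(276,197),(276,205),(276,212),(276,218),(275,230),(275,240),(275,247),(275,253),(275,260),(237,275),(260,277)]: print(u,v,A[v,u].round(1))
p=cv2.imread("pics/w1.png");m=(p.min(2)>150)&(A[...,1]>60)&(A[...,1]<170)&(abs(A[...,0])<80)
t=m&(A[...,2]>38);print("top pts",t.sum(),A[t].mean(0).round(1),A[t].min(0).round(1),A[t].max(0).round(1))
b=m&(A[...,2]>0)&(A[...,2]<30);
for lo in range(60,150,6):
    q=b&(A[...,1]>=lo)&(A[...,1]<lo+6)
    if q.sum():print(lo,q.sum(),A[q].mean(0).round(1),A[q][:,0].min().round(1),A[q][:,0].max().round(1))
cv2.imwrite("pics/w1c.png",cv2.resize(p[180:320,210:340],None,fx=4.2,fy=4.2,interpolation=cv2.INTER_CUBIC))
E
```

```text
276 197 [ -9.7 138.6  19.2]
276 205 [ -9.5 137.1  41.1]
276 212 [ -9.5 131.   40.3]
276 218 [ -9.4 126.   40.5]
275 230 [-10.8 101.9  -0.3]
275 240 [-10.7  92.3   1.1]
275 247 [-10.7  86.6   4.6]
275 253 [-10.7  81.5   7.1]
275 260 [-10.8  71.2  -0.2]
237 275 [-47.5  57.5   4.7]
260 277 [-25.4  54.3   2.2]
top pts 9821 [ -8.7 152.5 204.5] [-52.9 121.7  38. ] [ 39.9 165.7 248.5]
60 75 [-33.5  62.    1. ] -56.8 -6.8
66 38 [-11.2  69.2   0.6] -16.6 -6.8
72 72 [-10.9  75.6   2.6] -20.4 -1.1
78 128 [-11.1  81.1   4.1] -21.4 -1.1
84 112 [-11.1  86.4   2.6] -20.4 -2.1
90 17 [-11.   90.9   0.8] -16.5 -6.0
96 2 [-12.2  99.    0.1] -13.6 -10.8
102 2 [ -9.3 105.7   0.4] -10.8 -7.9
126 2 [ -9.6 130.8  13.1] -17.6 -1.6
132 88 [ -9.4 136.4  15. ] -17.2 -2.5
138 43 [ -9.7 138.3  15.1] -12.6 -6.2
```

View pics/w1c.png

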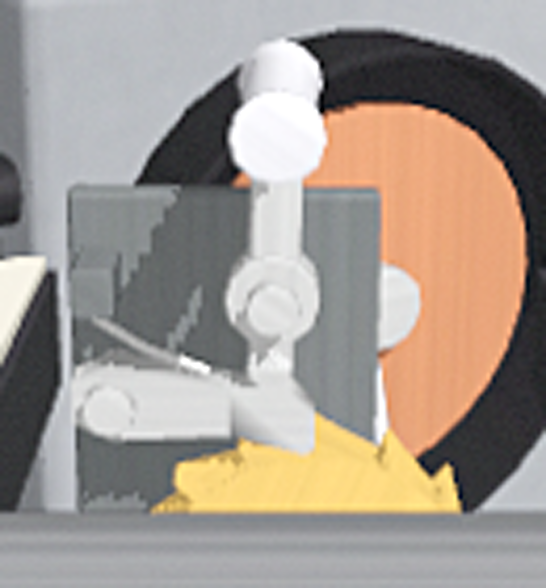

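Post axis at (ex −9.5, ey 131), pivot at (−10.8, 81), pawl tip at about (0, 47). The bar's stud end is about 68° short of the pawl tip, so that is 3 clicks. I'll descend onto the post.

```bash
cat >> h.py <<'E'
o=np.array([610,-71.7,235.]);F=np.stack([ex,ey,s],1)
def W(a): return o+F@np.array(a,float)
E
python3 - <<'E'
from station import r
from h import *
print(move(r.sense(),W((-9.5,131,26)),tool(0)))
E
```

```text
[-0.0007, -0.0024, 0.1281, 0.0003, -0.0005, 0.0012]
```

>>> move_arm([
  [-0.001,-0.002,0.04,0,0,0,60],
  [-0.001,-0.002,0.08,0,0,0,60],
  [-0.001,-0.002,0.11,0,0,0,60],
  [-0.001,-0.002,0.128,0,0,0,60],
  [-0.001,-0.002,0.128,0,0,0,60],
  [-0.001,-0.002,0.128,0,0,0,10],
  [-0.001,-0.002,0.128,0,0,0,10],
  [-0.001,-0.002,0.128,0,0,0,10],
  [-0.001,-0.002,0.128,0,0,0,10],
  [-0.001,-0.002,0.128,0,0,0,10],
], force=12)

```text
time_s: 3.05
tool_pos: [573.1, 52.7, 253.7]
tcp_rot: [0.639, 0.724, 0.195, 0.172]
contact_force: [0.0, 0.5, 0.4]
grip_width: 0.264
grasp_force: 0.0
```

```bash
python3 - <<'E'
from station import r
from h import *
st=r.sense();print(st["joint_pos"].round(2),st["contact_force"],st["grip_width"]*93,st["grasp_force"],(F.T@(st["tool_pos"]-o)).round(1))
for f in np.arange(1,10)*1.1/9: print([round(v,4) for v in (.05*(np.cos(f)-1),.05*np.sin(f),0,0,0,f/np.pi)])
E
```

```text
[ 0.07  0.29 -0.36  2.29  1.27  0.17 -1.34] [0.04440886 0.49097912 0.38800287] 24.590842187963684 0.0 [ -8.9 128.1  26.7]
[np.float64(-0.0004), np.float64(0.0061), 0, 0, 0, np.float64(0.0389)]
[np.float64(-0.0015), np.float64(0.0121), 0, 0, 0, np.float64(0.0778)]
[np.float64(-0.0033), np.float64(0.0179), 0, 0, 0, np.float64(0.1167)]
[np.float64(-0.0059), np.float64(0.0235), 0, 0, 0, np.float64(0.1556)]
[np.float64(-0.009), np.float64(0.0287), 0, 0, 0, np.float64(0.1945)]
[np.float64(-0.0129), np.float64(0.0335), 0, 0, 0, np.float64(0.2334)]
[np.float64(-0.0172), np.float64(0.0377), 0, 0, 0, np.float64(0.2723)]
[np.float64(-0.0221), np.float64(0.0415), 0, 0, 0, np.float64(0.3112)]
[np.float64(-0.0273), np.float64(0.0446), 0, 0, 0, np.float64(0.3501)]
```

>>> move_arm([
  [0,0,0,0,0,0,10],
  [0,0,0,0,0,0,10],
  [0,0,0,0,0,0,10],
  [0,0,0,0,0,0,10],
])

```text
time_s: 3.45
tool_pos: [573.1, 53.1, 253.3]
tcp_rot: [0.639, 0.724, 0.194, 0.172]
contact_force: [-3.2, -1.8, 5.8]
grip_width: 0.179
grasp_force: 12.0
```

>>> move_arm([
  [0,0.003,0,0,0,0.019,10],
  [-0.0004,0.006,0,0,0,0.039,10],
  [-0.0015,0.012,0,0,0,0.078,10],
  [-0.0033,0.018,0,0,0,0.117,10],
  [-0.006,0.0235,0,0,0,0.156,10],
  [-0.009,0.029,0,0,0,0.194,10],
  [-0.013,0.0335,0,0,0,0.233,10],
  [-0.013,0.0335,0,0,0,0.233,10],
])

```text
time_s: 4.25
tool_pos: [602.7, 42.7, 269.4]
tcp_rot: [0.857, 0.445, 0.242, 0.091]
contact_force: [-6.4, -4.6, 5.9]
grip_width: 0.174
grasp_force: 12.0
```

```bash
python3 - <<'E'
from station import r
from h import *
st=r.sense();print(st["joint_pos"].round(2),st["contact_force"],st["grip_width"]*93,st["grasp_force"],(F.T@(st["tool_pos"]-o)).round(1))
a=(tool(0).inv()*R.from_quat(st["tcp_rot"])).as_rotvec();print(a)
E
```

```text
[ 0.11  0.3  -0.36  2.21  0.89  0.19 -1.66] [-6.35637142 -4.64718989  5.93409996] 16.21969803555844 12.002279162406921 [ 23.3 114.4  26.3]
[-2.59126378e-04 -2.92458032e-03  7.37190717e-01]
```

>>> move_arm([
  [-0.0004,0.006,0,0,0,0.039,10],
  [-0.0015,0.012,0,0,0,0.078,10],
  [-0.0033,0.018,0,0,0,0.117,10],
  [-0.0033,0.018,0,0,0,0.117,10],
  [-0.0033,0.018,0,0,0,0.117,10],
  [-0.0033,0.018,0,0,0,0.117,50],
  [-0.0033,0.018,0,0,0,0.117,50],
  [-0.0033,0.018,0,0,0,0.117,50],
])

```text
time_s: 5.05
tool_pos: [615.0, 31.5, 275.4]
tcp_rot: [0.923, 0.284, 0.256, 0.045]
contact_force: [-0.4, -0.7, -0.8]
grip_width: 0.383
grasp_force: 0.0
```

```bash
python3 - <<'E'
from station import r
from h import *
st=r.sense();print(st["joint_pos"].round(2),st["contact_force"],st["grip_width"]*93,st["grasp_force"],(F.T@(st["tool_pos"]-o)).round(1))
print((tool(0).inv()*R.from_quat(st["tcp_rot"])).as_rotvec())
# next: retract along s by 110, then above knob with bar alignment: tool clockwise angle = -1.178
print(move(st,W((0,0,140)),tool(-1.178)))
E
```

```text
[ 0.12  0.3  -0.34  2.19  0.73  0.19 -1.84] [-0.36493588 -0.65326767 -0.81491016] 35.654386610531674 0.0 [ 35.7 101.7  26. ]
[-1.09370109e-03  8.46269944e-04  1.09890339e+00]
[-0.0779, 0.0744, -0.114, 0.0005, -0.0, -0.7248]
```

>>> move_arm([
  [0,0,-0.04,0,0,0,60],
  [0,0,-0.08,0,0,0,60],
  [0,0,-0.114,0,0,-0.04,60],
  [-0.039,0.037,-0.114,0,0,-0.72,60],
  [-0.078,0.074,-0.114,0,0,-0.72,60],
  [-0.078,0.074,-0.114,0,0,-0.72,60],
  [-0.078,0.074,-0.114,0,0,-0.72,60],
  [-0.078,0.074,-0.114,0,0,-0.72,60],
  [-0.078,0.074,-0.114,0,0,-0.72,60],
  [-0.078,0.074,-0.114,0,0,-0.72,60],
])

```text
time_s: 6.05
tool_pos: [540.1, -80.7, 356.3]
tcp_rot: [0.667, 0.699, 0.2, 0.163]
contact_force: [-0.9, -0.7, -0.1]
grip_width: 0.647
grasp_force: 0.0
```

```bash
python3 - <<'E'
from station import r
from h import *
st=r.sense();print(st["joint_pos"].round(2));print(move(st,W((0,0,140)),tool(-1.178)))
E
```

```text
[ 1.08  0.22 -1.11  2.16  0.32  0.38 -0.2 ]
[0.0002, 0.0004, 0.0002, -0.0005, 0.0002, -0.4003]
```

>>> move_arm([
  [0,0,0,0,0,-0.4,60],
  [0,0,0,0,0,-0.4,60],
  [0,0,0,0,0,-0.4,60],
  [0,0,0,0,0,-0.4,60],
  [0,0,0,0,0,-0.4,60],
  [0,0,0,0,0,-0.4,60],
  [0,0,0,0,0,-0.4,60],
  [0,0,0,0,0,-0.4,60],
  [0,0,0,0,0,-0.4,60],
  [0,0,0,0,0,-0.4,60],
])

```text
time_s: 7.05
tool_pos: [540.2, -80.4, 356.2]
tcp_rot: [0.132, 0.957, 0.067, 0.25]
contact_force: [-0.6, 0.8, 0.7]
grip_width: 0.646
grasp_force: 0.0
```

```bash
python3 - <<'E'
from station import r
from h import *
st=r.sense();print(st["joint_pos"].round(2));print(move(st,W((0,0,140)),tool(-1.178)))
cm=r.camera_model("wrist");p,d=r.get_image("wrist");p=p[:,:,::-1].copy();cv2.imwrite("pics/w2.png",p);np.savez("pics/w2.npz",d=d,**cm)
P=cloud(cm,d);A=(P-o)@F
k=(p.max(2)<70)&(np.hypot(A[...,0],A[...,1])<60)&(A[...,2]>20)&(A[...,2]<55);print(k.sum(),A[k].mean(0))
(c,wh,an)=cv2.minAreaRect((A[k][:,:2]*10).astype(np.float32));b=np.array(cv2.boxPoints((c,wh,an)))/10;print(c,wh,an,b)
g=(np.hypot(A[...,0],A[...,1])<55)&(abs(A[...,2])<6)&(p[...,0]<.7*p[...,2]);q=A[g];print("wheel",g.sum(),q.min(0),q.max(0),q.mean(0),cv2.minEnclosingCircle(q[:,:2].astype(np.float32)))
E
```

```text
[ 1.19  0.27 -1.28  2.16  0.52  0.42  0.86]
[-0.0003, 0.0, 0.0002, -0.0003, -0.0002, -0.0019]
1708 [-5.3142486   1.74200532 40.38782779]
(-27.218856811523438, 6.53936767578125) (191.65162658691406, 624.7998657226562) 66.57038879394531 [[-35.19637     4.2831597]
 [ 22.1321    -20.560266 ]
 [ 29.752598   -2.975286 ]
 [-27.575872   21.86814  ]]
wheel 4772 [-48.34363529 -45.33726688  -5.97966038] [44.95431094 46.76784713  5.53535387] [-5.43497367  2.40643313  0.16299971] ((-1.6733918190002441, 0.8817160725593567), 46.89851379394531)
```

View pics/w2.png

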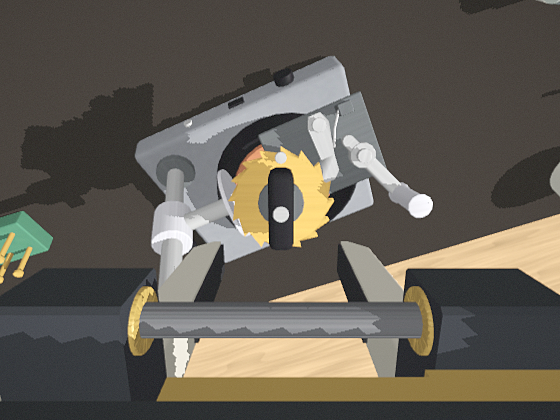

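Bar centred at px (281,208), upright in the tool frame, stud at (281,157), so its angle is −66.6°: 3 clicks short. The lever is swung clear. Now I'll descend and grip the knob.

```bash
python3 - <<'E'
from station import r
from h import *
print(move(r.sense(),W((-2,.7,30)),tool(-1.17)))
E
```

```text
[0.0016, -0.0, 0.1102, -0.0004, -0.0002, -0.0]
```

>>> move_arm([
  [0.0015,0,0.03,0,0,0,60],
  [0.0015,0,0.06,0,0,0,60],
  [0.0015,0,0.09,0,0,0,60],
  [0.0015,0,0.11,0,0,0,60],
  [0.0015,0,0.11,0,0,0,60],
  [0.0015,0,0.11,0,0,0,10],
  [0.0015,0,0.11,0,0,0,10],
  [0.0015,0,0.11,0,0,0,10],
  [0.0015,0,0.11,0,0,0,10],
  [0.0015,0,0.11,0,0,0,10],
], force=25)

```text
time_s: 8.1
tool_pos: [593.1, -74.1, 260.6]
tcp_rot: [0.133, 0.957, 0.066, 0.25]
contact_force: [0.5, -0.3, 0.4]
grip_width: 0.265
grasp_force: 0.0
```

>>> move_arm([
  [0,0,0,0,0,0,10],
  [0,0,0,0,0,0,10],
  [0,0,0,0,0,0,10],
  [0,0,0,0,0,0,10],
])

```text
time_s: 8.5
tool_pos: [593.4, -73.0, 260.7]
tcp_rot: [0.132, 0.957, 0.067, 0.25]
contact_force: [-3.9, 1.3, 6.5]
grip_width: 0.215
grasp_force: 25.0
```

```bash
cat > st.py <<'E'
from station import r
from h import *
st=r.sense();print(st["joint_pos"].round(2),st["contact_force"].round(1),st["torque"].round(2),st["grip_width"]*93,st["grasp_force"],(F.T@(st["tool_pos"]-o)).round(1))
print((tool(0).inv()*R.from_quat(st["tcp_rot"])).as_rotvec().round(3))
E
python3 st.py
```

```text
[ 0.63  0.36 -0.71  2.21  0.93  0.2   0.44] [-3.9  1.3  6.5] [0.22 0.31 0.2 ] 20.021829736672068 24.994451701641083 [-1.6  0.7 30.6]
[ 1.000e-03 -1.000e-03 -1.172e+00]
```

>>> move_arm([
  [0,0,0,0,0,0.035,10],
  [0,0,0,0,0,0.07,10],
  [0,0,0,0,0,0.105,10],
  [0,0,0,0,0,0.14,10],
  [0,0,0,0,0,0.175,10],
  [0,0,0,0,0,0.21,10],
  [0,0,0,0,0,0.245,10],
  [0,0,0,0,0,0.28,10],
  [0,0,0,0,0,0.315,10],
  [0,0,0,0,0,0.315,10],
])

```text
time_s: 9.5
tool_pos: [593.8, -72.6, 260.9]
tcp_rot: [0.571, 0.779, 0.178, 0.188]
contact_force: [-2.4, 1.3, 7.3]
grip_width: 0.213
grasp_force: 25.0
```

```bash
python3 st.py
```

```text
[ 0.48  0.33 -0.5   2.22  0.59  0.14 -0.22] [-2.4  1.3  7.3] [0.3  0.12 0.35] 19.799116849186145 24.997346699237823 [-1.1  1.1 30.6]
[-0.    -0.001 -0.18 ]
```

>>> move_arm([
  [0,0,0,0,0,0.025,10],
  [0,0,0,0,0,0.05,10],
  [0,0,0,0,0,0.075,10],
  [0,0,0,0,0,0.095,10],
  [0,0,0,0,0,0.095,10],
  [0,0,0,0,0,0.095,10],
  [0,0,0,0,0,0.095,10],
])

```text
time_s: 10.2
tool_pos: [593.9, -72.7, 261.0]
tcp_rot: [0.679, 0.687, 0.204, 0.16]
contact_force: [-2.4, 2.4, 6.2]
grip_width: 0.213
grasp_force: 25.0
```

```bash
python3 st.py
```

```text
[ 0.44  0.32 -0.46  2.22  0.47  0.12 -0.4 ] [-2.4  2.4  6.2] [0.38 0.05 0.32] 19.792434455973886 24.994983673095703 [-0.9  1.1 30.6]
[-0.001 -0.001  0.114]
```

Release, back off along the spindle, and look.

>>> move_arm([
  [0,0,0,0,0,0,50],
  [0,0,0,0,0,0,50],
  [0,0,0,0,0,0,60],
  [0,0,0,0,0,0,60],
  [0,0,-0.02,0,0,0,60],
  [0,0,-0.06,0,0,0,60],
  [0,0,-0.1,0,0,0,60],
  [0,0,-0.11,0,0,0,60],
  [0,0,-0.11,0,0,0,60],
  [0,0,-0.11,0,0,0,60],
])

```text
time_s: 11.2
tool_pos: [538.7, -81.4, 355.4]
tcp_rot: [0.681, 0.685, 0.203, 0.16]
contact_force: [0.4, 0.7, -0.8]
grip_width: 0.648
grasp_force: 0.0
```

```bash
python3 st.py; python3 - <<'E'
from station import r
from h import *
cm=r.camera_model("wrist");p,d=r.get_image("wrist");p=p[:,:,::-1].copy();np.savez("pics/w3.npz",d=d,**cm)
cv2.imwrite("pics/w3c.png",cv2.resize(p[120:280,190:380],None,fx=4,fy=3.75,interpolation=cv2.INTER_CUBIC))
A=(cloud(cm,d)-o)@F
k=(p.max(2)<70)&(np.hypot(A[...,0],A[...,1])<60)&(A[...,2]>20)&(A[...,2]<55)
print(k.sum(),cv2.minAreaRect((A[k][:,:2]*10).astype(np.float32)))
m=(p.min(2)>120)&(A[...,2]>35)&(A[...,2]<46)&(A[...,1]>60)&(A[...,1]<150)&(abs(A[...,0])<80);q=A[m];print("post top",len(q),q.mean(0),q.min(0),q.max(0))
E
```

```text
[ 0.96  0.18 -0.96  2.17  0.17  0.36 -0.08] [ 0.4  0.7 -0.8] [-0.12  0.34 -0.01] 60.231057090642736 0.0 [ -2.1  -0.7 140.3]
[ 0.001 -0.003  0.119]
1710 ((-15.623847961425781, 17.10845947265625), (195.06161499023438, 623.9083251953125), 0.2407810389995575)
post top 603 [ 34.45053108 100.86935377  40.74610683] [25.30845285 91.85853519 38.51590624] [ 43.81184581 110.12761523  42.84179825]
```

View pics/w3c.png

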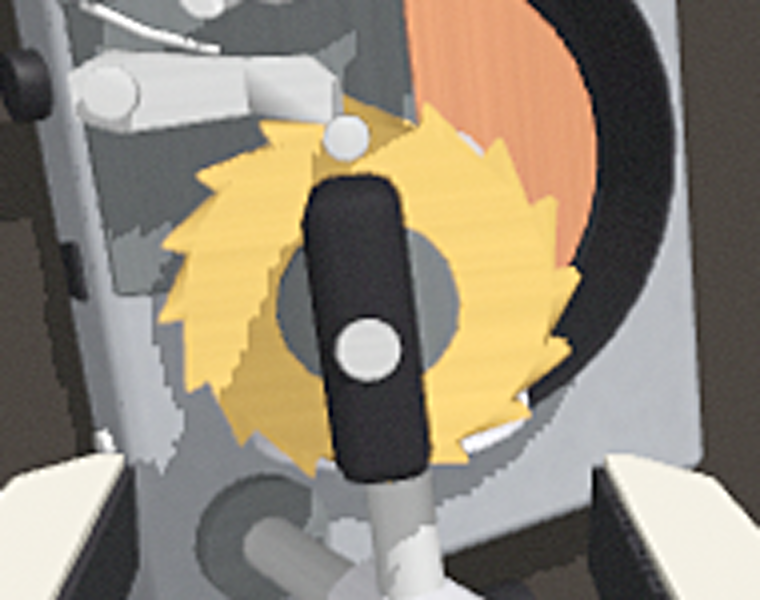

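The stud (crop (346,137)) is right at the pawl tip (335,95), and the bar's angle is 0.2°, so the marked tooth is caught. Back to the lever post.

```bash
python3 - <<'E'
from station import r
from h import *
print(move(r.sense(),W((34.5,100.9,140)),tool(1.14)))
E
```

```text
[0.1046, 0.0247, -0.0005, -0.0001, 0.0008, 0.3254]
```

>>> move_arm([
  [0.05,0.012,0,0,0,0.325,60],
  [0.105,0.025,0,0,0,0.325,60],
  [0.105,0.025,0,0,0,0.325,60],
  [0.105,0.025,0,0,0,0.325,60],
  [0.105,0.025,0,0,0,0.325,60],
  [0.105,0.025,0,0,0,0.325,60],
  [0.105,0.025,0,0,0,0.325,60],
  [0.105,0.025,0,0,0,0.325,60],
  [0.105,0.025,0,0,0,0.325,60],
  [0.105,0.025,0,0,0,0.325,60],
])

```text
time_s: 12.25
tool_pos: [558.0, 25.6, 373.0]
tcp_rot: [0.928, 0.268, 0.254, 0.04]
contact_force: [0.5, -0.3, -0.2]
grip_width: 0.647
grasp_force: 0.0
```

```bash
python3 st.py; python3 - <<'E'
from station import r
from h import *
print(move(r.sense(),W((34.5,100.9,26)),tool(1.14)))
E
```

```text
[ 0.4   0.11 -0.61  2.14  0.25  0.4  -1.4 ] [ 0.5 -0.3 -0.2] [-0.09  0.43  0.02] 60.17066443417278 0.0 [ 34.9 103.1 139.2]
[ 2.000e-03 -1.000e-03  1.133e+00]
[-0.001, 0.002, 0.1132, -0.0004, 0.0007, 0.0021]
```

>>> move_arm([
  [-0.001,0.001,0.04,0,0,0.002,60],
  [-0.001,0.001,0.08,0,0,0.002,60],
  [-0.001,0.001,0.1,0,0,0.002,60],
  [-0.001,0.001,0.113,0,0,0.002,60],
  [-0.001,0.001,0.113,0,0,0.002,40],
  [-0.001,0.001,0.113,0,0,0.002,10],
  [-0.001,0.001,0.113,0,0,0.002,10],
  [-0.001,0.001,0.113,0,0,0.002,10],
  [-0.001,0.001,0.113,0,0,0.002,10],
  [-0.001,0.001,0.113,0,0,0.002,10],
], force=12)

```text
time_s: 13.25
tool_pos: [613.7, 29.9, 276.3]
tcp_rot: [0.929, 0.263, 0.256, 0.039]
contact_force: [-1.6, 2.2, 1.4]
grip_width: 0.18
grasp_force: 1.4
```

>>> move_arm([
  [0,0,0,0,0,0,10],
  [0,0,0,0,0,0,10],
  [0,0,0,0,0,0,10],
  [0,0,0,0,0,0,10],
])

```text
time_s: 13.65
tool_pos: [613.8, 29.9, 276.1]
tcp_rot: [0.929, 0.263, 0.256, 0.039]
contact_force: [-3.9, -0.8, 5.6]
grip_width: 0.177
grasp_force: 12.0
```

```bash
python3 st.py
```

```text
[ 0.1   0.3  -0.31  2.19  0.67  0.19 -1.82] [-3.9 -0.8  5.6] [-0.2   0.41 -0.12] 16.448924086342675 12.00039267539978 [ 34.9 100.3  27.4]
[-0.    -0.002  1.144]
```

>>> move_arm([
  [-0.0004,-0.006,0,0,0,-0.039,10],
  [-0.0015,-0.012,0,0,0,-0.078,10],
  [-0.0033,-0.018,0,0,0,-0.117,10],
  [-0.006,-0.0235,0,0,0,-0.156,10],
  [-0.009,-0.029,0,0,0,-0.194,10],
  [-0.013,-0.0335,0,0,0,-0.233,10],
  [-0.017,-0.0375,0,0,0,-0.272,10],
  [-0.022,-0.0415,0,0,0,-0.311,10],
  [-0.025,-0.043,0,0,0,-0.33,10],
  [-0.025,-0.043,0,0,0,-0.33,10],
])

```text
time_s: 14.65
tool_pos: [575.4, 54.9, 255.9]
tcp_rot: [0.676, 0.69, 0.203, 0.161]
contact_force: [-1.9, 0.4, 5.5]
grip_width: 0.173
grasp_force: 12.0
```

```bash
python3 st.py
```

```text
[ 0.04  0.29 -0.33  2.28  1.18  0.16 -1.36] [-1.9  0.4  5.5] [0.01 0.25 0.21] 16.080259707285993 12.00011059641838 [ -5.5 129.9  27.4]
[ 0.    -0.     0.104]
```

>>> move_arm([
  [0,-0.003,0,0,0,-0.018,10],
  [0,-0.005,0,0,0,-0.033,10],
  [0,-0.007,0,0,0,-0.033,10],
  [0,-0.009,0,0,0,-0.033,10],
  [0,-0.009,0,0,0,-0.033,10],
])

```text
time_s: 15.15
tool_pos: [570.6, 54.7, 253.3]
tcp_rot: [0.64, 0.723, 0.196, 0.172]
contact_force: [7.8, -0.7, 5.6]
grip_width: 0.174
grasp_force: 12.0
```

```bash
python3 st.py
```

```text
[ 0.03  0.28 -0.31  2.3   1.29  0.15 -1.38] [ 7.8 -0.7  5.6] [-0.17 -1.84 -0.18] 16.19734597021587 12.000577300786972 [-11.  130.3  27.5]
[-0.004 -0.001  0.004]
```

The stop is felt (about 10 N against the push, post in line with the pivot). One small extra push, then release and retract.

>>> move_arm([
  [0,-0.002,0,0,0,0,10],
  [0,-0.002,0,0,0,0,10],
  [0,0.001,0,0,0,0,10],
  [0,0.001,0,0,0,0,40],
  [0,0.001,0,0,0,0,60],
  [0,0.001,0,0,0,0,60],
  [0,0.001,0,0,0,0,60],
  [0,0.001,-0.03,0,0,0,60],
  [0,0.001,-0.08,0,0,0,60],
  [0,0.001,-0.12,0,0,0,60],
])

```text
time_s: 16.15
tool_pos: [528.0, 45.6, 325.2]
tcp_rot: [0.642, 0.722, 0.193, 0.172]
contact_force: [0.1, -1.6, 0.1]
grip_width: 0.642
grasp_force: 0.0
```

>>> move_arm([
  [0,0,-0.01,0,0,0,60],
  [0,0,-0.01,0,0,0,60],
  [0,0,-0.01,0,0,0,60],
])

```text
time_s: 16.45
tool_pos: [524.2, 43.6, 333.8]
tcp_rot: [0.643, 0.721, 0.194, 0.174]
contact_force: [0.1, -0.1, 0.3]
grip_width: 0.641
grasp_force: 0.0
```

```bash
python3 st.py; python3 - <<'E'
from station import r
from h import *
cm=r.camera_model("wrist");p,d=r.get_image("wrist");p=p[:,:,::-1].copy()
cv2.imwrite("pics/w4c.png",cv2.resize(p[160:320,190:380],None,fx=4,fy=3.75,interpolation=cv2.INTER_CUBIC))
A=(cloud(cm,d)-o)@F
m=(p.min(2)>120)&(A[...,2]>35)&(A[...,2]<46)&(A[...,1]>60)&(A[...,1]<150)&(abs(A[...,0])<80);q=A[m];print("post top",len(q),q.mean(0),(q.min(0)+q.max(0))/2)
m=(p.min(2)>120)&(A[...,2]>4.5)&(A[...,2]<9)&(A[...,1]>70)&(A[...,1]<95)&(abs(A[...,0]+10)<15);q=A[m];print("pivot",len(q),q.mean(0),(q.min(0)+q.max(0))/2)
E
```

```text
[ 0.45  0.13 -0.74  2.26  0.56  0.31 -0.64] [ 0.1 -0.1  0.3] [-0.09  0.39 -0.08] 59.626607575128766 0.0 [-11.8 125.1 120.9]
[-0.003 -0.007  0.01 ]
post top 514 [-11.13356706 131.05168938  40.81026598] [-11.08199761 130.89521301  41.01179753]
pivot 150 [-11.17964993  81.3776918    6.77254782] [-11.30164025  81.29821762   6.48006785]
```

View pics/w4c.png

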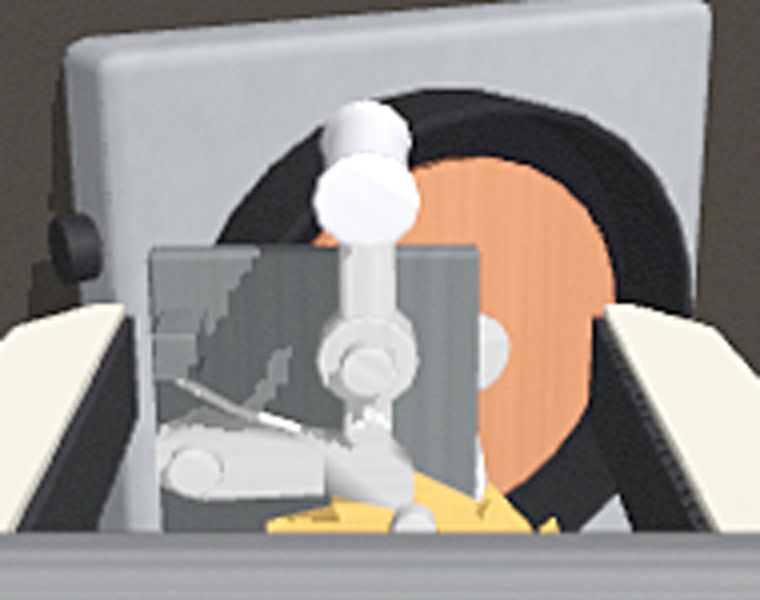

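The lever is home (post (367,200) and pivot (370,370) in line, angle about 0). The nose is on the pawl, the stud (413,520) is at the pawl tip, and the gripper is clear. Handing in.

```bash
python3 -c "
from station import r
print(r.job_done())"
```

```text
the job is handed in; nothing more can be done
None
```

The index wheel is on its marked tooth, 3 clicks on from where it started, the lock lever is fully home and released, and the job was handed in after about 16.5 s with the gripper clear.

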